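# Close the praline case: scoop out, glass cover hooked under the brass lip

### The arm

A 7-joint arm with a two-finger parallel gripper is mounted at the origin on the work surface. World frame = base frame: x ahead of the robot, y to its left, z up, the work surface at z = 0. Lengths are in m, angles in rad, forces in N, time in s.
With the tool pointing down it reaches from about 0.4 to 0.85 m from the base axis. Payload 10.4 kg.
Tool frame: the origin (TCP) lies at the very end of the fingers, on their centre line; the grasp point (between the pads) lies 19 mm behind it; z points along the fingers, y is the line along which they close (so a half turn about z gives the same grasp; the last joint's range is limited). The gripper opens to 87 mm and grips with 3 to 60 N. Pads are 19 mm wide; open, the fingers measure 117 mm over their backs; the gripper's body (75 mm by 190 mm) begins 51 mm behind the grasp point.
Start: joints at [-1.344, 0.332, -0.065, 1.46, 0.022, 1.35, -0.088], TCP at [0.154, 0.606, 0.223] pointing down, gripper open.
Joint ranges: [-2.6, 2.6], [-0.5, 2.12], [-1.47, 1.34], [0.16, 2.42], [-1.27, 4.41], [0.06, 2.06], [-2.6, 2.6]. Speed limits (rad/s): [2.22, 2.22, 2.79, 2.79, 3.14, 3.14, 3.14].

### API

Orientations are given as a 3x3 rotation matrix whose columns are the frame's x, y, z axes.
In Python, from station import arm gives the robot as it stands.
- The arm moves only by the tool jog_arm, never from a script. Its argument "deltas" is a list of rows, each an object with "dp": the shift along the tool's x, y, z in cm, a list of three; "turn": the turn, a rotation vector about the tool's x, y, z in degrees, a list of three. In form: [{"dp": [x, y, z], "turn": [rx, ry, rz]}, ...]. A call has 1 to 12 rows; each row is the pose to reach, as a shift and turn from the pose commanded when the call began, along the tool's axes at that moment; what a row does not reach only later rows make up. A row lasts 1/10 s, in which the tool goes at most 50 mm and 8.59 degrees, less where a joint would pass 70% of its speed; a pose out of reach is approached as far as the arm can. A call with a gripper value outside its range is refused whole. "grip" is the gripper command: -1 is fully open, 1 is shut, values between are in proportion, set as the call begins (left out, the last holds). The fingers move at their own pace and stop on an object; "newtons" is the grip in N (left out, the last holds). Time passes only in rows, so rows that repeat a pose let the fingers close. It gives the time, the measured TCP pose, the force, the opening and the grip force at its end, in the units of the state.
- arm.get_state(): the state, without advancing time (a new reading comes with each control period).
- arm.get_image(name): name is "scene" or "top" or "wrist"; returns a dict with "frame" (400x640x3 uint8, red, green, blue), "camera_matrix" (3x3 intrinsics, pixels), "dist" ([k1, k2, p1, p2, k3] as OpenCV has them; the pictures are not rectified), "position" and "rotation" of the camera in the world. Camera axes: x right, y up, looking along -z (the intrinsics and any distortion apply to the point x, -y, -z); pixel columns grow to the right and rows downward; lengths in m; the calibration is good to about 2 mm. A picture is of the moment at which its call begins. There is no depth.
- arm.job_done(): hands the job in; it is judged then, once.
Trained networks look in a picture, given as the dict that the camera call returned (one of the last four; its "shot" number tells which), for a name from the list of things; names that differ only in an ending like _2 or _b are one class to them, and where a whole thing is asked for, a point or a joint stands for the part that bears it (a point fixed in the world has none). Each returns a list of dicts, best first, with "score" (0 to 1); they miss things now and then, are a little off and sometimes report something else, mostly with a low value. They report only what shows in the picture. A call takes as long as a camera call.
- arm.find_in(name, picture): "location" ([x, y, z] in m, in the coordinates of the camera as it stood for that picture, good to about 4 mm: the middle of the surface that is visible of it).
- arm.masks_of(name, picture): "region" (400x640 bool, what is visible of it).
- arm.place_of(name, picture): "location" ([x, y, z] in m, in the coordinates of the camera as it stood for that picture, good to about 4 mm: a listed point, or the origin of a listed thing).
The state is a dict: "clock": time; "joint_positions": joint angles; "joint_vel": joint speeds; "joint_torque": joint torques, N m; "tcp_pos": TCP position; "tool_rot": TCP orientation; "contact_force": force on the tool from outside, world axes, zero at the start; "ft_torque": the same for the moment, N m; "width": finger opening in m; "grip_force": force on a finger pad.
Only numpy, scipy, OpenCV 4.12 (cv2) and the standard library are available. Lean on these libraries where they do the work, as an engineer would, in place of code of your own. Each camera call takes 0.05 s, during which the arm holds its last target. There are 200 camera calls.

### The job

Close up the open praline case for the evening: first take out the serving scoop that was left lying in it and lay it in its steel rest tray, right way up. Then fit the glass cover: hook its plain edge under the brass lip at the back of the case and lower its handle side gently, without letting it fall, until the cover lies flat, fully home on its ledges inside the frame. It is glass, so do not bang or force it, and do not disturb the other things on the counter.

Things in the scene. Friction and masses are not known exactly. Their poses are not given: they have to be found in the camera images.
- case: Open countertop praline case: low mahogany box fixed to the counter, 179 x 220 mm (x by y). Origin: centre of its underside, on the counter. +x points to its back (lip side), -x to its front, roughly at the robot. Bay inside the walls 155 (x) by 196 mm (y), walls 12 mm thick, front and side wall tops at z = 55 mm. Pralines fill the bay up to z = 35 mm; treat them as a rigid flat bed.
- seat (a point): Where the cover's origin lies when fully home: centre of the bay at the tops of the ledges, 46 mm above the case's origin; axes as case. Brass ledges line the walls: 8 mm wide at the sides, 10 mm front, 13 mm back. The cover then has 2.5 mm play each way in x, 3 mm in y, and lies 2 mm below the front wall's top.
- lip (a point): Middle of the free lower edge of the brass lip on the back wall (case x = +63.5, z = 58.5 mm); axes as case. The lip is 4 mm thick, overhangs the bay by 14 mm (wall's inner face at case x = +77.5 mm) and leaves 12.5 mm above the back ledge. The cover is longer than the opening from lip to front wall, so it goes in tilted, plain edge first.
- cover: Loose cover: glass in a slim brass frame, 150 (x) by 190 (y) by 7 mm, 0.3 to 0.5 kg, starting flat on the counter left or right of the case. Origin: centre of its underside; z up, handle on top. Plain edge (goes under the lip) at x = +75 mm, handle side at -x. Fitted, its x points along the case's x. A tilt of some 10 to 13 degrees lets the edge go in by 12 mm.
- cover_grip (a point): Centre of the cover's handle: straight wooden bar along the cover's y, 84 mm long, 12 mm wide (x), 12 mm high, at x = -45, z = 39 mm of the cover, on two brass posts of 10 mm diameter at y = +-34 mm. Between the posts there is 26 mm free below the bar. Axes as cover.
- cover_hook (a point): Middle of the lower corner of the cover's plain edge (x = +75 mm, z = 0 of the cover). Axes as cover.
- scoop: Loose steel scoop, about 0.15 kg, lying on the pralines. Origin: centre of the underside of its flat pan, 80 (x) by 56 mm (y), sides 30 mm high, back plate at x = -40 mm 46 mm high, mouth at +x; z up. Wooden handle, 18 mm thick, from x = -40 to -112 mm, axis at z = 38 mm; it may reach out over the case's walls (about 9 mm clear). Centre of mass near x = -15 mm.
- scoop_grip (a point): Point on the axis of the scoop's handle, 22 mm behind the back plate (x = -62 mm, z = 38 mm of the scoop). Axes as scoop.
- rest: Scoop rest: shallow stainless tray fixed to the counter on the other side of the case from the cover, 200 mm (x) by 110 mm (y), rim 12 mm high and 3 mm thick, floor 3 mm thick. Origin: centre of its underside. The scoop's pan stands on the floor inside the rim; the handle may reach over the rim.
- bowl_white: Bystander: glass bowl of white pralines, 160 mm diameter, about 95 mm high with its contents. Origin: centre of its underside.
- bowl_milk: Bystander: glass bowl of milk pralines, 160 mm diameter, about 95 mm high. Origin: centre of its underside.
- jar: Bystander: closed glass sweet jar, 96 mm diameter, 167 mm high, the tallest thing near the work. Origin: centre of its underside.
- giftbox: Bystander: red gift box with gold ribbon, 118 x 83 x 55 mm. Origin: centre of its underside.
- stand_a: Bystander: price card upright in a small wooden foot, 67 mm wide (y), 35 mm deep, 62 mm high. Origin: centre of its underside.
- stand_b: Bystander: price card like stand_a.
- tongs: Bystander: steel serving tongs lying flat, about 185 mm long (x), 52 mm wide, 22 mm high. Origin: on the counter, near the middle.

How it is judged:
On the way, in this order (a step that is already met when the one before it is completed fails the run):
1. the scoop lies right way up on the floor of its rest tray, let go (x of scoop in the frame of rest between -0.1 and 0.1 m and y of scoop in the frame of rest between -0.055 and 0.055 m and z of scoop in the frame of rest below 0.007 m and angle between scoop's own z axis and vertical below 0.1 rad and contact force between scoop and the fingers below 0.05 N), for 0.1 s.
2. the cover's plain edge is at least 4 mm under the lip while the cover is still tilted, handle side up (x of cover_hook in the frame of lip between 0.004 and 0.018 m and z of cover_hook in the frame of lip between -0.02 and -0.005 m and angle between cover's own z axis and vertical above 0.03 rad and z of cover_grip in the frame of seat above 0.042 m), for 0.05 s.
At the end, for the whole second after the job is handed in: The cover lies at rest flat on all its ledges (height within 2.5 mm, level within 0.025 rad), its plain edge under the lip and its handle at the front, within 4.5 mm (x) and 5 mm (y) of its seat; the scoop stands at rest right way up (within 0.1 rad) on the floor of its rest tray (x of cover in the frame of seat between -0.0045 and 0.0045 m and y of cover in the frame of seat between -0.005 and 0.005 m and z of cover in the frame of seat between -0.0025 and 0.0025 m and angle between the z axis of cover and the z axis of case, either way round below 0.025 rad and x of cover_grip in the frame of seat below -0.035 m and z of cover_grip in the frame of seat above 0.03 m and linear speed of each of cover, scoop below 0.01 m/s and x of scoop in the frame of rest between -0.1 and 0.1 m and y of scoop in the frame of rest between -0.055 and 0.055 m and z of scoop in the frame of rest below 0.007 m and angle between scoop's own z axis and vertical below 0.1 rad); the robot touches nothing.
It fails at once if the glass cover is banged or forced against the case (over 100 N) (contact force between cover and case above 100 N).
It fails at once if the handle side of the hooked cover is let fall instead of being lowered (the cover turns faster than 2.5 rad/s with its edge under the lip) (x of cover_hook in the frame of lip between 0.002 and 0.018 m and z of cover_hook in the frame of lip between -0.02 and -0.005 m and y of cover_hook in the frame of lip between -0.02 and 0.02 m and angular speed of cover above 2.5 rad/s).
It fails at once if the cover is tipped over (more than 1 rad) (angle between cover's own z axis and vertical above 1 rad).
It fails at once if a bystander is moved more than 20 mm or tipped (distance of any of bowl_white, bowl_milk, jar, giftbox, stand_a, stand_b, tongs from where it was at the start of the episode above 0.02 m or angle between jar's own z axis and vertical above 0.3 rad or angle between any of stand_a, stand_b's own z axis and vertical above 0.4 rad).
It also fails if it takes over 61 s, if anything falls off the work surface, if the arm or the gripper's body presses on something with over 40 N, if the wrist force passes 120 N, or if a joint passes its speed limit or range.

## Working session

There is one attempt and no reset: what is moved stays moved. The work goes in short steps, Python scripts to look and compute and a tool call to move; the robot and the scene stay as the last step left them, time stands still between calls to the robot, and variables do not carry over. Pictures are saved under pics/ and viewed, at most 10 in all, crops included, and the job is handed in when it is done.

Besides the shell and the picture viewer there is one more tool, called after "Request:" by a JSON object that holds its "name" and its "arguments". jog_arm: Moves the arm, as the interface text tells. Its arguments: {"type":"object","properties":{"deltas":{"type":"array","items":{"type":"object","properties":{"dp":{"type":"array","items":{"type":"number"}},"turn":{"type":"array","items":{"type":"number"}}}}},"grip":{"type":"number"},"newtons":{"type":"number"}},"required":["deltas"]}

```bash
ls; mkdir -p pics; cat > h.py <<'E'
import numpy as np, cv2
from station import arm
def W(im,p): return np.array(im["position"])+np.array(im["rotation"])@np.array(p)
def P(im,X):
    R=np.array(im["rotation"]);p=(np.atleast_2d(X)-np.array(im["position"]))@R
    p=p*[1,-1,-1]
    return cv2.projectPoints(p,np.zeros(3),np.zeros(3),np.array(im["camera_matrix"]),np.array(im["dist"]))[0].reshape(-1,2)
def ray(im,uv):
    n=cv2.undistortPoints(np.array([[uv]],float),np.array(im["camera_matrix"]),np.array(im["dist"]))[0,0]
    d=np.array(im["rotation"])@np.array([n[0],-n[1],-1.]);return np.array(im["position"]),d/np.linalg.norm(d)
def onz(im,uv,z):
    o,d=ray(im,uv);return o+d*(z-o[2])/d[2]
def save(im,n,s=1): cv2.imwrite("pics/"+n,cv2.resize(im["frame"][:,:,::-1],None,fx=s,fy=s))
def st():
    s=arm.get_state();print("t",round(s["clock"],2),"tcp",np.round(s["tcp_pos"],4),"w",round(s["width"],4),"gf",s["grip_force"],"F",np.round(s["contact_force"],1));return s
E
cat > a.py <<'E'
from h import *
s=st();print(np.round(s["tool_rot"],3))
N="case seat lip cover cover_grip cover_hook scoop scoop_grip rest bowl_white bowl_milk jar giftbox stand_a stand_b tongs".split()
for c in ("scene","top"):
    im=arm.get_image(c);save(im,c+"0.png");print(c,np.round(im["position"],3))
    for n in N:
        for r in arm.place_of(n,im)[:2]: print(n,round(r["score"],2),np.round(W(im,r["location"]),3))
E
python3 a.py
```

```text
pics
t 0.0 tcp [0.1544 0.6052 0.2218] w 0.0869 gf 0.0 F [-0.6  0.7  0.6]
[[-0.969  0.247 -0.   ]
 [ 0.247  0.969 -0.001]
 [-0.    -0.001 -1.   ]]
scene [ 1.105 -0.668  0.913]
case 0.84 [ 0.561 -0.035 -0.004]
case 0.31 [0.432 0.349 0.002]
seat 0.61 [ 0.561 -0.036  0.047]
seat 0.39 [ 0.562 -0.014  0.033]
lip 0.62 [ 0.626 -0.041  0.061]
cover 0.8 [ 0.446 -0.334  0.003]
cover_grip 0.78 [ 0.437 -0.382  0.042]
cover_hook 0.95 [ 0.461 -0.26  -0.003]
scoop 0.71 [ 0.563 -0.014  0.036]
scoop_grip 0.69 [0.527 0.031 0.067]
scoop_grip 0.33 [ 0.776  0.226 -0.   ]
rest 0.78 [0.433 0.349 0.001]
bowl_white 0.97 [ 0.766 -0.197  0.001]
bowl_white 0.17 [ 0.446 -0.334  0.008]
bowl_milk 0.68 [ 0.776  0.228 -0.001]
bowl_milk 0.65 [ 0.628 -0.038  0.061]
jar 0.63 [ 0.682  0.398 -0.   ]
giftbox 0.86 [ 0.666 -0.38   0.002]
stand_a 0.87 [ 0.637 -0.248  0.003]
stand_a 0.55 [0.623 0.254 0.002]
stand_b 0.87 [ 0.637 -0.248  0.003]
stand_b 0.55 [0.623 0.254 0.002]
tongs 0.6 [ 0.774 -0.011 -0.003]
top [ 0.372 -0.008  1.208]
case 0.93 [ 0.564 -0.03  -0.005]
seat 0.6 [ 0.56  -0.035  0.045]
lip 0.67 [ 0.626 -0.043  0.059]
cover 0.65 [ 0.447 -0.336 -0.001]
cover_grip 0.94 [ 0.435 -0.379  0.038]
cover_hook 0.89 [ 0.457 -0.26   0.003]
cover_hook 0.41 [ 0.665 -0.38   0.003]
scoop 0.94 [ 0.564 -0.017  0.038]
scoop 0.46 [ 0.68   0.404 -0.001]
scoop_grip 0.8 [0.525 0.029 0.076]
scoop_grip 0.39 [ 0.666 -0.38   0.003]
rest 0.66 [0.432 0.352 0.   ]
bowl_white 0.84 [ 0.766 -0.197 -0.   ]
bowl_milk 0.79 [ 0.774  0.232 -0.001]
jar 0.72 [ 0.681  0.401 -0.002]
giftbox 0.57 [ 0.668 -0.383  0.   ]
stand_a 0.66 [ 0.566 -0.016  0.036]
stand_a 0.64 [0.624 0.254 0.003]
stand_b 0.66 [ 0.566 -0.016  0.036]
stand_b 0.64 [0.624 0.254 0.003]
tongs 0.59 [ 0.77  -0.007 -0.004]
```

View pics/top0.png

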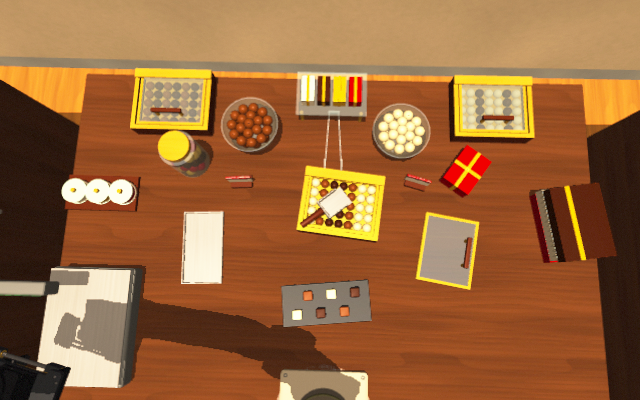

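View pics/scene0.png

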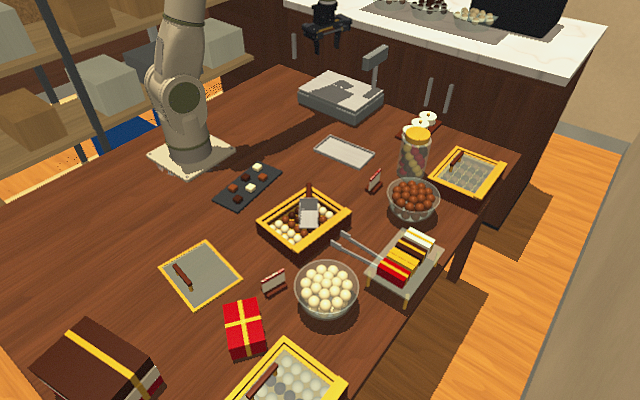

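The top view has +x up and +y left. The case is near pixel (341,203) with the scoop's handle pointing lower-left, and the rest tray is at (202,247). The cover is at (447,250) with its handle on the right, at -y. The scene view agrees. The other boxes are look-alikes. Next I'll get the yaw angles from the masks.

```bash
cat > b.py <<'E'
from h import *
im=arm.get_image("top")
for n,z in (("case",.055),("cover",.007),("rest",.012),("scoop",.07)):
    for r in arm.masks_of(n,im)[:1]:
        c=max(cv2.findContours(r["region"].astype(np.uint8),0,2)[0],key=cv2.contourArea)[:,0].astype(float)
        w=np.array([onz(im,p,z)[:2] for p in c],np.float32)
        b=cv2.minAreaRect(w*1000);print(n,round(r["score"],2),b)
im2=arm.get_image("scene")
for n in("scoop_grip","scoop","cover_grip"):
  q=[]
  for i in(im,im2):
    r=arm.place_of(n,i)[0];q.append(W(i,r["location"]))
  # triangulate
  A=np.zeros((3,3));b=np.zeros(3)
  for i,x in zip((im,im2),q):
    o=np.array(i["position"]);d=x-o;d/=np.linalg.norm(d);M=np.eye(3)-np.outer(d,d);A+=M;b+=M@o
  print(n,np.round(q,3),"tri",np.round(np.linalg.solve(A,b),4))
E
python3 b.py
```

```text
case 0.67 ((557.6272583007812, -34.43653869628906), (222.2017822265625, 186.2911376953125), 83.63982391357422)
cover 0.93 ((441.9781799316406, -334.92425537109375), (152.92681884765625, 191.24066162109375), 79.86541748046875)
rest 0.78 ((432.17462158203125, 350.0799255371094), (200.083984375, 115.27831268310547), 2.4640047550201416)
scoop 0.56 ((537.5782470703125, 12.762062072753906), (61.96355056762695, 148.17193603515625), 36.65916442871094)
scoop_grip [[0.529 0.031 0.074]
 [0.526 0.034 0.071]] tri [0.5286 0.0308 0.0755]
scoop [[ 0.563 -0.017  0.035]
 [ 0.562 -0.014  0.037]] tri [ 0.5626 -0.0159  0.0382]
cover_grip [[ 0.434 -0.378  0.036]
 [ 0.434 -0.383  0.039]] tri [ 0.433  -0.3797  0.0349]
```

```bash
cat >> h.py <<'E'
from scipy.spatial.transform import Rotation as Ro
def Rt(yaw,pitch=0): # tool y at yaw (deg) horizontally, tool z down; pitch: +tips tool y downward
    y=np.radians(yaw);Y=np.array([np.cos(y),np.sin(y),0]);Z=np.array([0,0,-1.]);R=np.c_[np.cross(Y,Z),Y,Z]
    return Ro.from_rotvec(np.radians(pitch)*np.array([-np.sin(y),np.cos(y),0])).as_matrix()@R
def go(p,R=None):
    s=arm.get_state();T=np.array(s["tool_rot"]);R=T if R is None else R
    print("dp cm",np.round(T.T@(np.array(p)-s["tcp_pos"])*100,2),"turn",np.round(Ro.from_matrix(T.T@R).as_rotvec(degrees=True),2))
E
python3 - <<'E'
from h import *
st();go([.528,.031,.2],Rt(36.7))
E
```

```text
t 2.3 tcp [0.1545 0.6056 0.2226] w 0.087 gf 0.0 F [ 0.  -0.1 -0.3]
dp cm [-50.4  -46.44   2.25] turn [ 0.   -0.   38.99]
```

Request:
{"name": "jog_arm", "arguments": {"deltas": [{"dp":[-25,-23,0],"turn":[0,0,15]},{"dp":[-25,-23,0],"turn":[0,0,15]},{"dp":[-25,-23,0],"turn":[0,0,30]},{"dp":[-25,-23,0],"turn":[0,0,30]},{"dp":[-50.4,-46.4,0],"turn":[0,0,39]},{"dp":[-50.4,-46.4,0],"turn":[0,0,39]},{"dp":[-50.4,-46.4,0],"turn":[0,0,39]},{"dp":[-50.4,-46.4,0],"turn":[0,0,39]},{"dp":[-50.4,-46.4,0],"turn":[0,0,39]},{"dp":[-50.4,-46.4,0],"turn":[0,0,39]},{"dp":[-50.4,-46.4,0],"turn":[0,0,39]},{"dp":[-50.4,-46.4,0],"turn":[0,0,39]}], "grip": 0}}

```text
clock: 3.5
tcp_pos: [0.4826, 0.1009, 0.223]
tool_rot: [[-0.598, 0.802, 0.001], [0.802, 0.598, 0.001], [0.0, 0.001, -1.0]]
contact_force: [0.4, 0.7, -0.6]
width: 0.0436
grip_force: 0.0
```

Request:
{"name": "jog_arm", "arguments": {"deltas": [{"dp":[-4.2,0,0],"turn":[0,0,0]},{"dp":[-8.3,-0.5,1],"turn":[0,0,0]},{"dp":[-8.3,-0.5,1],"turn":[0,0,0]}]}}

```text
clock: 3.8
tcp_pos: [0.5286, 0.0272, 0.2118]
tool_rot: [[-0.591, 0.806, 0.0], [0.806, 0.591, -0.003], [-0.002, -0.002, -1.0]]
contact_force: [-1.0, 0.4, -0.1]
width: 0.0431
grip_force: 0.0
```

```bash
cat > c.py <<'E'
from h import *
import sys
st();im=arm.get_image("wrist");save(im,sys.argv[1]+".png");print(np.round(im["position"],3))
for n in sys.argv[2:]:
    r=arm.place_of(n,im)
    for r in r[:1]: print(n,round(r["score"],2),np.round(W(im,r["location"]),4))
E
python3 c.py w1 scoop_grip scoop seat lip case
```

```text
t 3.8 tcp [0.5286 0.0272 0.2118] w 0.0431 gf 0.0 F [-1.   0.4 -0.1]
[0.478 0.096 0.375]
scoop_grip 0.64 [0.5231 0.0311 0.0749]
scoop 0.76 [ 0.5634 -0.0162  0.0352]
lip 0.67 [ 0.5625 -0.0168  0.0386]
```

View pics/w1.png

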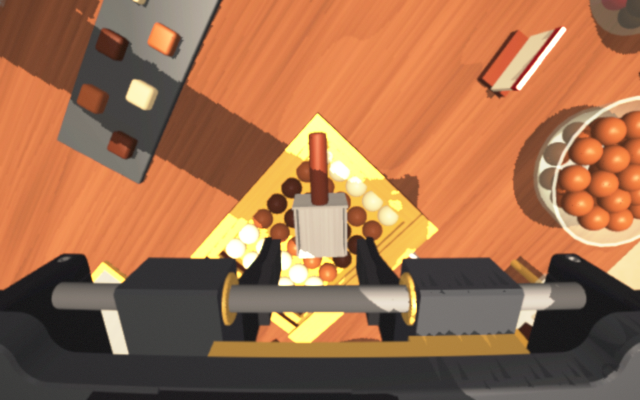

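The wrist view shows the scoop handle centred between the fingers, running from about (317,138) to (319,198), with the pan behind it at (321,228). I'll turn those pixels into positions.

```bash
python3 - <<'E'
from h import *
im=arm.get_image("wrist")
a=onz(im,(317,137),.08);b=onz(im,(319,198),.08);print(a,b,np.linalg.norm(a-b),np.degrees(np.arctan2(*(a-b)[1::-1])))
u=(b-a)/np.linalg.norm(b-a);g=b-u*.022;print("grip",g)
r=arm.masks_of("scoop",im)[0];c=max(cv2.findContours(r["region"].astype(np.uint8),0,2)[0],key=cv2.contourArea)[:,0].astype(float)
print(r["score"],cv2.minAreaRect(np.array([onz(im,p,.07)[:2]*1000 for p in c],np.float32)))
st();go([g[0],g[1],.055],Rt(np.degrees(np.arctan2(*(a-b)[1::-1]))-90))
E
```

```text
[0.4945543  0.07626575 0.08      ] [0.53201039 0.02924925 0.08      ] 0.06011248042382662 128.54288263397527
grip [0.51830219 0.04645637 0.08      ]
0.68 ((535.0257568359375, 19.526657104492188), (56.68339920043945, 135.19265747070312), 38.117835998535156)
t 4.2 tcp [0.5272 0.0343 0.2128] w 0.0436 gf 0.0 F [-0.5 -0.3  0.7]
dp cm [1.500e+00 1.000e-02 1.578e+01] turn [ 0.04 -0.02 -1.75]
```

Request:
{"name": "jog_arm", "arguments": {"deltas": [{"dp":[0.2,0,5],"turn":[0,0,-1.8]},{"dp":[0.2,0,10],"turn":[0,0,-1.8]},{"dp":[0.2,0,13.5],"turn":[0,0,-1.8]},{"dp":[0.2,0,15.5],"turn":[0,0,-1.8]},{"dp":[0.2,0,15.5],"turn":[0,0,-1.8]}]}}

```text
clock: 4.7
tcp_pos: [0.5241, 0.0351, 0.0551]
tool_rot: [[-0.623, 0.782, -0.005], [0.782, 0.623, -0.001], [0.002, -0.004, -1.0]]
contact_force: [-0.0, 1.1, -0.1]
width: 0.0437
grip_force: 0.0
```

Request:
{"name": "jog_arm", "arguments": {"deltas": [{"dp":[0,0,0],"turn":[0,0,0]},{"dp":[0,0,0],"turn":[0,0,0]},{"dp":[0,0,0],"turn":[0,0,0]},{"dp":[0,0,0],"turn":[0,0,0]}], "grip": 1, "newtons": 50}}

```text
clock: 5.1
tcp_pos: [0.5267, 0.035, 0.0585]
tool_rot: [[-0.622, 0.783, 0.001], [0.783, 0.622, 0.001], [-0.0, 0.002, -1.0]]
contact_force: [-0.7, -0.2, 1.1]
width: 0.0193
grip_force: 0.3
```

Request:
{"name": "jog_arm", "arguments": {"deltas": [{"dp":[0,0,0],"turn":[0,0,0]},{"dp":[0,0,0],"turn":[0,0,0]},{"dp":[0,0,-2],"turn":[0,0,0]},{"dp":[0,0,-4],"turn":[0,0,0]},{"dp":[0,0,-8],"turn":[0,0,0]},{"dp":[0,0,-12],"turn":[0,0,0]},{"dp":[0,0,-12],"turn":[0,0,0]}]}}

```text
clock: 5.8
tcp_pos: [0.5288, 0.0349, 0.1826]
tool_rot: [[-0.622, 0.783, 0.008], [0.783, 0.622, 0.003], [-0.003, 0.008, -1.0]]
contact_force: [0.1, 1.5, -1.4]
width: 0.0163
grip_force: 49.6
```

```bash
cat > d.py <<'E'
from h import *
s=st();im=arm.get_image("scene");x,y=P(im,s["tcp_pos"])[0].astype(int)
f=im["frame"][max(0,y-110):y+110,max(0,x-150):x+150,::-1];cv2.imwrite("pics/s1.png",cv2.resize(f,None,fx=2,fy=2))
t=arm.get_image("top")
g=np.array(s["tcp_pos"])+[0,0,.019]
for i in(im,t):
  for n in("scoop","scoop_grip"):
    r=arm.place_of(n,i)
    if r: print(n,round(r[0]["score"],2),np.round(W(i,r[0]["location"])-g,4))
p=np.array([.432,.350]);th=np.radians(2.5);c,sn=np.cos(th),np.sin(th)
off=-.062+.012
go([p[0]+off*c,p[1]+off*sn,.16],Rt(92.5))
E
python3 d.py
```

```text
t 5.8 tcp [0.5288 0.0349 0.1826] w 0.0163 gf 49.643080830574036 F [ 0.1  1.5 -1.4]
scoop 0.93 [ 0.0364 -0.0446 -0.043 ]
scoop_grip 0.72 [ 0.002  -0.0033 -0.0062]
scoop 0.58 [ 0.035  -0.0507 -0.0438]
scoop_grip 0.6 [ 0.1485  0.3644 -0.2018]
dp cm [33.43  8.27  1.63] turn [ -0.09  -0.11 -54.01]
```

View pics/s1.png

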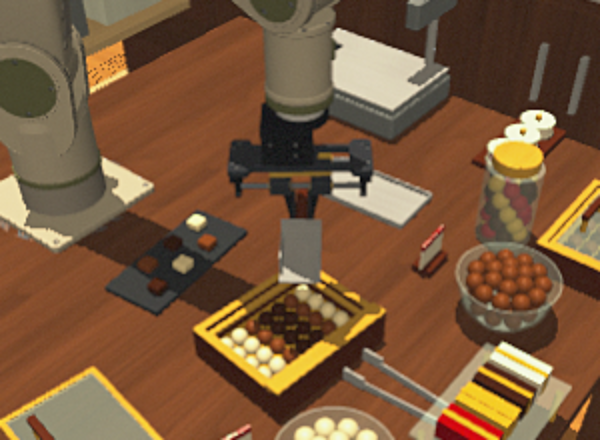

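The scoop is held level, with its pan about 24 mm below the TCP. Now over to the tray.

Request:
{"name": "jog_arm", "arguments": {"deltas": [{"dp":[33.4,8.3,0],"turn":[0,0,-54]},{"dp":[33.4,8.3,0],"turn":[0,0,-54]},{"dp":[33.4,8.3,0],"turn":[0,0,-54]},{"dp":[33.4,8.3,0],"turn":[0,0,-54]},{"dp":[33.4,8.3,0],"turn":[0,0,-54]},{"dp":[33.4,8.3,0],"turn":[0,0,-54]},{"dp":[33.4,8.3,1.6],"turn":[0,0,-54]},{"dp":[33.4,8.3,4],"turn":[0,0,-54]},{"dp":[33.4,8.3,8],"turn":[0,0,-54]},{"dp":[33.4,8.3,8],"turn":[0,0,-54]},{"dp":[33.4,8.3,8],"turn":[0,0,-54]}]}}

```text
clock: 7.2
tcp_pos: [0.383, 0.3472, 0.0974]
tool_rot: [[-0.999, -0.043, -0.001], [-0.043, 0.999, -0.002], [0.001, -0.002, -1.0]]
contact_force: [-0.1, 0.2, -0.1]
width: 0.0166
grip_force: 49.6
```

```bash
python3 - <<'E'
from h import *
s=st();g=np.array(s["tcp_pos"])
for c in("scene","top"):
  i=arm.get_image(c)
  for n in("scoop","rest"):
    r=arm.place_of(n,i)
    if r: print(n,round(r[0]["score"],2),np.round(W(i,r[0]["location"]),4))
print(np.round(s["tool_rot"],3))
E
```

```text
t 7.2 tcp [0.383  0.3472 0.0974] w 0.0166 gf 49.642866253852844 F [-0.1  0.2 -0.1]
scoop 0.86 [0.4457 0.3525 0.0746]
rest 0.88 [ 0.4305  0.3508 -0.0013]
scoop 0.68 [0.4491 0.3502 0.0766]
rest 0.81 [0.4314 0.3518 0.0033]
[[-0.999 -0.043 -0.001]
 [-0.043  0.999 -0.002]
 [ 0.001 -0.002 -1.   ]]
```

Request:
{"name": "jog_arm", "arguments": {"deltas": [{"dp":[0,0,3],"turn":[0,0,0]},{"dp":[0,0,5.5],"turn":[0,0,0]},{"dp":[0,0,6.5],"turn":[0,0,0]},{"dp":[0,0,6.8],"turn":[0,0,0]},{"dp":[0,0,7.0],"turn":[0,0,0]},{"dp":[0,0,7.2],"turn":[0,0,0]},{"dp":[0,0,7.2],"turn":[0,0,0]}]}}

```text
clock: 8.2
tcp_pos: [0.3838, 0.3486, 0.0264]
tool_rot: [[-0.999, -0.043, 0.001], [-0.043, 0.999, 0.002], [-0.001, 0.001, -1.0]]
contact_force: [-0.1, -0.1, 0.2]
width: 0.0165
grip_force: 49.6
```

Request:
{"name": "jog_arm", "arguments": {"deltas": [{"dp":[0,0,0.1],"turn":[0,0,0]},{"dp":[0,0,0.2],"turn":[0,0,0]},{"dp":[0,0,0.2],"turn":[0,0,0]}]}}

```text
clock: 8.5
tcp_pos: [0.3829, 0.3487, 0.0256]
tool_rot: [[-0.999, -0.044, -0.001], [-0.044, 0.999, 0.001], [0.001, 0.001, -1.0]]
contact_force: [-8.8, -5.5, 22.1]
width: 0.0166
grip_force: 49.7
```

Request:
{"name": "jog_arm", "arguments": {"deltas": [{"dp":[0,0,-0.1],"turn":[0,0,0]},{"dp":[0,0,-0.1],"turn":[0,0,0]},{"dp":[0,0,-0.1],"turn":[0,0,0]},{"dp":[0,0,-0.1],"turn":[0,0,0]},{"dp":[0,0,-4],"turn":[0,0,0]},{"dp":[0,0,-9],"turn":[0,0,0]},{"dp":[0,0,-14],"turn":[0,0,0]},{"dp":[0,0,-14],"turn":[0,0,0]}], "grip": 0}}

```text
clock: 9.3
tcp_pos: [0.3858, 0.3503, 0.1703]
tool_rot: [[-0.999, -0.043, 0.007], [-0.043, 0.999, 0.008], [-0.007, 0.008, -1.0]]
contact_force: [-0.0, 0.5, -0.3]
width: 0.0434
grip_force: 0.0
```

```bash
cat > e.py <<'E'
from h import *
s=st()
for c in("scene","top"):
  i=arm.get_image(c)
  for n in("scoop","rest","cover_grip","cover_hook"):
    r=arm.place_of(n,i)
    if r: print(n,round(r[0]["score"],2),np.round(W(i,r[0]["location"]),4))
  if c=="scene":
    x,y=P(i,[.43,.35,0])[0].astype(int);cv2.imwrite("pics/s2.png",cv2.resize(i["frame"][y-70:y+70,x-90:x+90,::-1],None,fx=4,fy=4))
go([.435,-.380,.2],Rt(79.9))
E
python3 e.py
```

```text
t 9.3 tcp [0.3858 0.3503 0.1703] w 0.0434 gf 0.0 F [-0.   0.5 -0.3]
scoop 0.85 [0.448  0.3531 0.0022]
rest 0.92 [ 4.325e-01  3.497e-01 -4.000e-04]
cover_grip 0.62 [ 0.4332 -0.3805  0.0393]
cover_hook 0.64 [ 4.564e-01 -2.630e-01  3.000e-04]
scoop 0.77 [0.4458 0.349  0.0051]
rest 0.82 [ 0.4339  0.3514 -0.001 ]
cover_grip 0.91 [ 0.4328 -0.377   0.0377]
cover_hook 0.85 [ 0.4527 -0.2613  0.0015]
dp cm [ -2.03 -72.92  -3.65] turn [-0.06 -0.04 12.59]
```

View pics/s2.png

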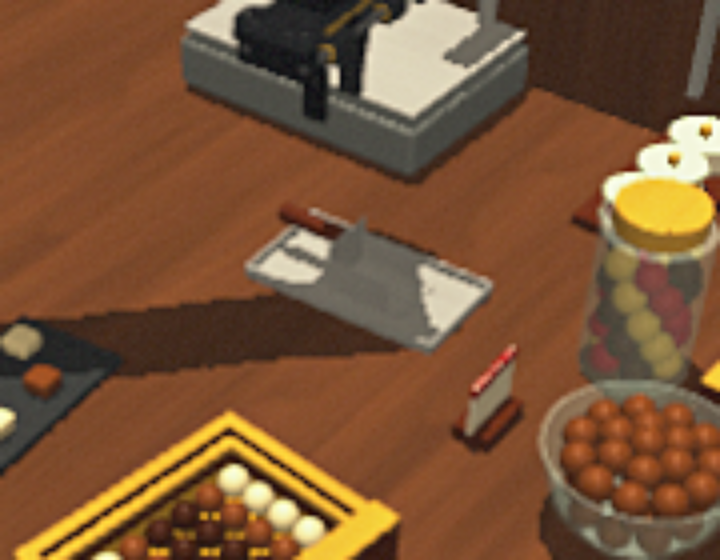

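The scoop sits upright in its tray, at about (350,270) in the crop. Next I'll pass over the case for a close look at it.

Request:
{"name": "jog_arm", "arguments": {"deltas": [{"dp":[-8,-14,-8],"turn":[0,0,9]},{"dp":[-15,-26,-8],"turn":[0,0,9]},{"dp":[-15,-26,-8],"turn":[0,0,9]},{"dp":[-21.7,-39.5,-8],"turn":[0,0,9]},{"dp":[-21.7,-39.5,-8],"turn":[0,0,9]},{"dp":[-21.7,-39.5,-8],"turn":[0,0,9]},{"dp":[-21.7,-39.5,-8],"turn":[0,0,9]},{"dp":[-21.7,-39.5,-8],"turn":[0,0,9]},{"dp":[-21.7,-39.5,-8],"turn":[0,0,9]},{"dp":[-21.7,-39.5,-8],"turn":[0,0,9]},{"dp":[-21.7,-39.5,-8],"turn":[0,0,9]}]}}

```text
clock: 10.9
tcp_pos: [0.6175, -0.0398, 0.243]
tool_rot: [[-0.993, 0.117, -0.001], [0.117, 0.993, -0.001], [0.0, -0.001, -1.0]]
contact_force: [-0.8, -0.7, -1.0]
width: 0.0435
grip_force: 0.0
```

```bash
cat > f.py <<'E'
from h import *
st();im=arm.get_image("wrist");save(im,"w2.png")
print(im["position"])
import pickle;pickle.dump(im,open("w2.pkl","wb"))
for n in("case","seat","lip"):
    for r in arm.place_of(n,im)[:1]: print(n,round(r["score"],2),np.round(W(im,r["location"]),4))
E
python3 f.py
```

```text
t 10.9 tcp [ 0.6175 -0.0398  0.243 ] w 0.0435 gf 0.0 F [-0.8 -0.7 -1. ]
[ 0.53313029 -0.02944922  0.40610697]
case 0.6 [ 5.604e-01 -3.600e-02  3.000e-04]
seat 0.87 [ 0.5619 -0.0335  0.0447]
lip 0.69 [ 0.6232 -0.0429  0.0578]
```

View pics/w2.png

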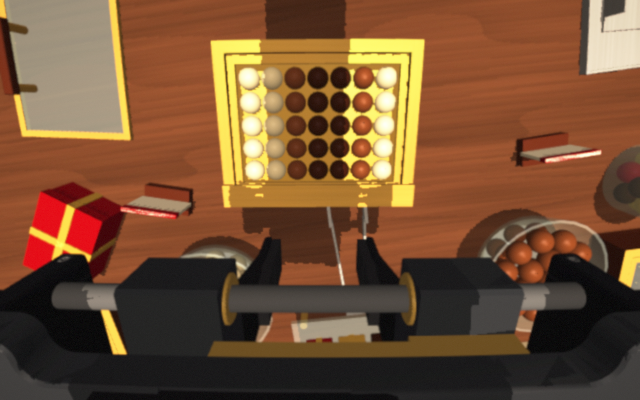

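The wrist view, where up is toward the robot, shows the whole case. The front outer corners are near (212,40) and (424,39), the back ones near (222,207) and (413,206), and the lip edge is at row 183. I'll fit the pose to these.

```bash
cat > g.py <<'E'
from h import *
import pickle
from scipy.optimize import least_squares
im=pickle.load(open("w2.pkl","rb"))
f=im["frame"].astype(int);Y=((f[:,:,0]>130)&(f[:,:,1]>90)&(f[:,:,2]<70)&(f[:,:,1]>.62*f[:,:,0])).astype(np.uint8)
# sub-pixel-ish edges: outer front row at several columns, outer sides, lip edge
def X(q,c):
    c0,s0=np.cos(q[2]),np.sin(q[2]);c=np.array(c,float)/1000
    return np.c_[q[0]+c0*c[:,0]-s0*c[:,1],q[1]+s0*c[:,0]+c0*c[:,1],c[:,2]]
model=[(-89.5,-110,55),(-89.5,110,55),(89.5,-110,62.5),(89.5,110,62.5)]
con=max(cv2.findContours(Y,0,2)[0],key=cv2.contourArea)
ap=cv2.approxPolyDP(con,6,True)[:,0];print(ap.tolist())
pix=np.array([min(ap,key=lambda a:np.hypot(*(a-np.array(t)))) for t in((212,40),(424,39),(222,207),(413,206))],float)
for z in(62.5,58.5):
  m=[(a,b,c if c<60 else z) for a,b,c in model]
  r=least_squares(lambda q:(P(im,X(q,m))-pix).ravel(),[.56,-.035,-.11])
  print(z,r.x[:2],np.degrees(r.x[2]),np.round(r.fun,1))
  print("lip edge px",P(im,X(r.x,[(63.5,-90,62.5),(63.5,90,62.5)])),"inner front",P(im,X(r.x,[(-77.5,-98,55),(-77.5,98,55)])))
g=f[:,318].sum(1);print("col318 brightness 170-212",g[170:212].tolist());print(f[38:62,318].sum(1).tolist())
st();go([.433,-.379,.2],Rt(79.9))
E
python3 g.py
```

```text
[[224, 53], [234, 180], [221, 186], [224, 207], [395, 207], [407, 116], [400, 182], [392, 182], [400, 64], [349, 64], [347, 56], [406, 53], [408, 101], [411, 53], [349, 52], [349, 39], [423, 38], [257, 38], [257, 53]]
62.5 [ 0.56509436 -0.0352983 ] -7.310821902726746 [-12.6  -9.4   0.3   7.5  -1.1   1.9  14.6   3.4]
lip edge px [[238.20195017 187.73323139]
 [394.58563186 189.01597799]] inner front [[223.70076492  55.94350931]
 [410.92852886  57.58075966]]
58.5 [ 0.56557263 -0.03533224] -7.303488872039059 [-12.5  -8.9   0.3   8.   -0.1   1.2  13.7   2.7]
lip edge px [[238.26212072 188.14412115]
 [394.58268009 189.40685457]] inner front [[223.75016044  56.44649565]
 [410.90690435  58.05758516]]
col318 brightness 170-212 [107, 95, 83, 81, 75, 81, 75, 67, 96, 198, 296, 291, 310, 329, 312, 324, 345, 349, 349, 349, 356, 348, 348, 342, 343, 341, 344, 344, 347, 342, 343, 350, 353, 353, 353, 346, 295, 198, 148, 143, 145, 144]
[209, 317, 365, 373, 368, 364, 366, 366, 369, 369, 370, 364, 352, 309, 229, 284, 349, 367, 363, 364, 364, 367, 369, 362]
t 11.1 tcp [ 0.6168 -0.0352  0.2432] w 0.0435 gf 0.0 F [-0.1  1.  -0. ]
dp cm [ 14.45 -36.21   4.29] turn [ 0.06 -0.04  3.74]
```

```bash
cat > g2.py <<'E'
from g import *
print("-----")
m=[(-89.5,-110,55),(-89.5,110,55),(89.5,-110,62.5),(89.5,110,62.5),(63.5,0,62.5),(-77.5,0,55)]
pix=np.array([(211.5,39.5),(424,38.5),(222,207),(414,206.5),(318,179.3),(318,51.8)])
wt=np.array([[1,1]]*4+[[0,1]]*2)
r=least_squares(lambda q:((P(im,X(q,m))-pix)*wt).ravel(),[.56,-.035,-.11])
print(r.x[:2],np.degrees(r.x[2]));print(np.round(r.fun.reshape(-1,2),1))
E
python3 g2.py | sed -n '/-----/,$p'
```

```text
-----
[ 0.55980237 -0.03351653] -6.67439432833121
[[-0.3 -0.3]
 [ 0.   0. ]
 [ 2.3 -1.5]
 [-2.1 -1.5]
 [ 0.   4.4]
 [-0.  -1.3]]
```

Request:
{"name": "jog_arm", "arguments": {"deltas": [{"dp":[14,-36.2,2],"turn":[0,0,3.7]},{"dp":[14,-36.2,2],"turn":[0,0,3.7]},{"dp":[14,-36.2,2],"turn":[0,0,3.7]},{"dp":[14,-36.2,2],"turn":[0,0,3.7]},{"dp":[14,-36.2,2],"turn":[0,0,3.7]},{"dp":[14,-36.2,2],"turn":[0,0,3.7]},{"dp":[14,-36.2,2],"turn":[0,0,3.7]},{"dp":[14,-36.2,2],"turn":[0,0,3.7]},{"dp":[14,-36.2,2],"turn":[0,0,3.7]},{"dp":[14,-36.2,2],"turn":[0,0,3.7]}], "grip": -0.3}}

```text
clock: 12.1
tcp_pos: [0.4372, -0.3804, 0.2234]
tool_rot: [[-0.984, 0.177, 0.0], [0.177, 0.984, 0.001], [-0.0, 0.001, -1.0]]
contact_force: [0.4, 0.3, 0.2]
width: 0.0568
grip_force: 0.0
```

```bash
cat > k.py <<'E'
from h import *
import pickle
st();im=arm.get_image("wrist");save(im,"w3.png");pickle.dump(im,open("w3.pkl","wb"))
for n in("cover_grip","cover","cover_hook"):
    for r in arm.place_of(n,im)[:1]: print(n,round(r["score"],2),np.round(W(im,r["location"]),4))
E
python3 k.py
```

```text
t 12.1 tcp [ 0.4372 -0.3804  0.2234] w 0.0568 gf 0.0 F [0.4 0.3 0.2]
cover_grip 0.86 [ 0.4352 -0.3792  0.0368]
cover 0.68 [ 0.4474 -0.3342  0.0013]
cover_hook 0.84 [ 0.4563 -0.2666  0.0042]
```

View pics/w3.png

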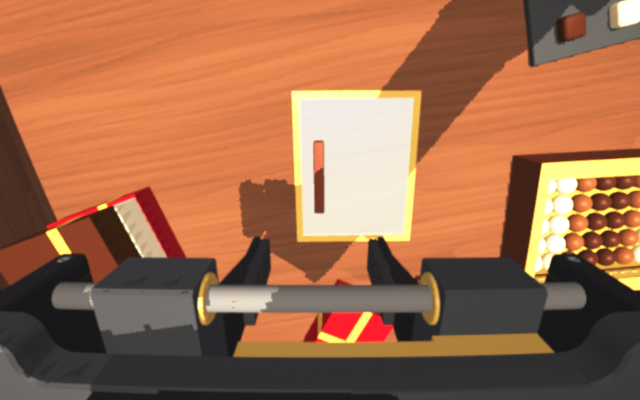

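The wrist view shows the cover with frame corners at about (292,91), (421,91), (411,241) and (297,241). The handle bar is around (319,177). I'll fit the cover's pose with the same camera.

```bash
cat > k2.py <<'E'
from g import X
from h import *
import pickle
from scipy.optimize import least_squares
print("-----")
im=pickle.load(open("w3.pkl","rb"))
m=[(-75,95,7),(75,95,7),(75,-95,7),(-75,-95,7),(-45,42,45),(-45,-42,45)]
pix=np.array([(291.5,91),(421.5,91),(411,241.5),(297,241.5),(318.5,141.5),(319.5,213)])
r=least_squares(lambda q:(P(im,X(q,m))-pix).ravel(),[.447,-.334,1.39])
q=r.x;print(q[:2],np.degrees(q[2]));print(np.round(r.fun.reshape(-1,2),1))
g=X(q,[(-45,0,39)])[0];print("grip",g)
st();go([g[0],g[1],.021],Rt(np.degrees(q[2])))
E
python3 k2.py | sed -n '/-----/,$p'
```

```text
-----
[ 0.44434478 -0.33450098] 80.34696190716159
[[ 0.9  0.7]
 [-0.2 -0.3]
 [-1.9 -1.6]
 [ 0.5 -0.2]
 [ 0.4 -0. ]
 [ 0.1  0.8]]
grip [ 0.43679911 -0.37886383  0.039     ]
t 12.3 tcp [ 0.4384 -0.3793  0.2234] w 0.0564 gf 0.0 F [ 0.5 -0.1  1.2]
dp cm [ 0.17 -0.   20.24] turn [ 0.05  0.02 -0.37]
```

Request:
{"name": "jog_arm", "arguments": {"deltas": [{"dp":[0.2,0,5],"turn":[0,0,-0.4]},{"dp":[0.2,0,10],"turn":[0,0,-0.4]},{"dp":[0.2,0,15],"turn":[0,0,-0.4]},{"dp":[0.2,0,18.5],"turn":[0,0,-0.4]},{"dp":[0.2,0,20.2],"turn":[0,0,-0.4]},{"dp":[0.2,0,20.2],"turn":[0,0,-0.4]},{"dp":[0.2,0,20.2],"turn":[0,0,-0.4]}]}}

```text
clock: 13.0
tcp_pos: [0.4361, -0.3812, 0.023]
tool_rot: [[-0.985, 0.17, 0.001], [0.17, 0.985, -0.001], [-0.002, -0.001, -1.0]]
contact_force: [0.1, -0.1, 0.2]
width: 0.0563
grip_force: 0.0
```

Request:
{"name": "jog_arm", "arguments": {"deltas": [{"dp":[0,0,0],"turn":[0,0,0]},{"dp":[0,0,0],"turn":[0,0,0]},{"dp":[0,0,0],"turn":[0,0,0]},{"dp":[0,0,0],"turn":[0,0,0]},{"dp":[0,0,0],"turn":[0,0,0]},{"dp":[0,0,0],"turn":[0,0,0]},{"dp":[0,0,0],"turn":[0,0,0]}], "grip": 1, "newtons": 60}}

```text
clock: 13.7
tcp_pos: [0.4351, -0.3805, 0.0215]
tool_rot: [[-0.985, 0.17, -0.0], [0.17, 0.985, 0.0], [0.0, 0.0, -1.0]]
contact_force: [0.3, 1.0, 1.8]
width: 0.0112
grip_force: 60.0
```

Request:
{"name": "jog_arm", "arguments": {"deltas": [{"dp":[0,0,-0.5],"turn":[0,0,0]},{"dp":[0,0,-1.5],"turn":[0,0,0]},{"dp":[0,0,-3.5],"turn":[0,0,0]},{"dp":[0,0,-7],"turn":[0,0,0]},{"dp":[0,0,-11],"turn":[0,0,0]},{"dp":[0,0,-14],"turn":[0,0,0]},{"dp":[0,0,-15],"turn":[0,0,0]},{"dp":[0,0,-15],"turn":[0,0,0]}]}}

```text
clock: 14.5
tcp_pos: [0.4355, -0.3811, 0.1725]
tool_rot: [[-0.985, 0.17, 0.002], [0.17, 0.985, -0.001], [-0.002, -0.0, -1.0]]
contact_force: [-0.1, -0.5, -3.7]
width: 0.0113
grip_force: 60.1
```

```bash
cat > l.py <<'E'
from h import *
import sys
s=st();T=np.array(s["tool_rot"]);t=np.array(s["tcp_pos"])
for c in("scene","top"):
  i=arm.get_image(c)
  for n in("cover_grip","cover_hook","cover"):
    r=arm.place_of(n,i)
    if r: print(n,round(r[0]["score"],2),"tool frame",np.round(T.T@(W(i,r[0]["location"])-t),4))
print("expect grip 0 0 -.019; hook 0 .12 .020; cover 0 .045 .020")
# target: cover pose in case frame -> tcp
C=np.array([.5602,-.0342,0]);yaw=-6.6
def tcp(hx,hz,tilt,hy=0):  # hook position in case (m)
    a=np.radians(yaw);Rz=Ro.from_euler('z',yaw,degrees=True).as_matrix()
    h=C+Rz@np.array([hx,hy,hz])
    R=Rt(yaw,tilt);return h-R@np.array([OX,.120,.020]),R
OX=0.0
for a in([.05,.15,0],[.05,.056,12]): p,R=tcp(*a);print(a,p,end=" ");go(p,R)
E
python3 l.py
```

```text
t 14.5 tcp [ 0.4355 -0.3811  0.1725] w 0.0113 gf 60.09485945105553 F [-0.1 -0.5 -3.7]
cover_grip 0.64 tool frame [ 0.0017 -0.0033 -0.0197]
cover_hook 0.59 tool frame [-0.0005  0.1178  0.0253]
cover 0.78 tool frame [-0.0051  0.0445  0.0139]
cover_grip 0.72 tool frame [ 0.0037  0.0003 -0.0134]
cover_hook 0.6 tool frame [0.0011 0.1191 0.0268]
cover 0.76 tool frame [-0.0002  0.0461  0.0233]
expect grip 0 0 -.019; hook 0 .12 .020; cover 0 .045 .020
[0.05, 0.15, 0] [ 0.49066391 -0.0261544   0.17      ] dp cm [ 0.53 35.88  0.08] turn [-5.000e-02 -8.000e-02  8.678e+01]
[0.05, 0.056, 12] [ 0.49739949 -0.02693373  0.10051235] dp cm [-0.16 35.91  7.03] turn [ 9.56  9.01 86.44]
```

Request:
{"name": "jog_arm", "arguments": {"deltas": [{"dp":[0,3,0],"turn":[0,0,7]},{"dp":[0,6,0],"turn":[0,0,15]},{"dp":[0,9,0],"turn":[0,0,23]},{"dp":[0,13,0],"turn":[0,0,31]},{"dp":[0,16,0],"turn":[0,0,39]},{"dp":[0,19,0],"turn":[0,0,47]},{"dp":[0,23,0],"turn":[0,0,55]},{"dp":[0,26,0],"turn":[0,0,63]},{"dp":[0.5,29,0],"turn":[0,0,70]},{"dp":[0.5,32,0],"turn":[0,0,77]},{"dp":[0.5,35,0],"turn":[0,0,83]},{"dp":[0.5,35.9,0],"turn":[0,0,86.8]}]}}

```text
clock: 16.1
tcp_pos: [0.4914, -0.0225, 0.1712]
tool_rot: [[0.115, 0.993, -0.001], [0.993, -0.115, 0.001], [0.001, -0.001, -1.0]]
contact_force: [-0.2, -0.2, -4.0]
width: 0.0109
grip_force: 60.1
```

```bash
cat >> l.py <<'E'
print(np.round(T,3))
i=arm.get_image("top");x,y=P(i,[.52,-.03,.1])[0].astype(int)
cv2.imwrite("pics/%s.png"%sys.argv[1],cv2.resize(i["frame"][y-70:y+70,x-90:x+90,::-1],None,fx=4,fy=4))
E
python3 l.py m1
```

```text
t 16.1 tcp [ 0.4914 -0.0225  0.1712] w 0.0109 gf 60.101828556507826 F [-0.2 -0.2 -4. ]
cover_grip 0.89 tool frame [ 0.0018 -0.0016 -0.0166]
cover_hook 0.97 tool frame [0.0011 0.1235 0.0239]
cover 0.61 tool frame [-0.0009  0.0429  0.0181]
cover 0.42 tool frame [ 0.3578 -0.1461  0.131 ]
expect grip 0 0 -.019; hook 0 .12 .020; cover 0 .045 .020
[0.05, 0.15, 0] [ 0.49066391 -0.0261544   0.17      ] dp cm [ 0.1  -0.06  0.15] turn [-0.   -0.01 -0.05]
[0.05, 0.056, 12] [ 0.49739949 -0.02693373  0.10051235] dp cm [0.1  0.62 7.1 ] turn [ 1.2e+01 -1.0e-02 -5.0e-02]
[[ 0.115  0.993 -0.001]
 [ 0.993 -0.115  0.001]
 [ 0.001 -0.001 -1.   ]]
```

Request:
{"name": "jog_arm", "arguments": {"deltas": [{"dp":[0.1,0.1,1],"turn":[3,0,0]},{"dp":[0.1,0.1,2],"turn":[6,0,0]},{"dp":[0.1,0.1,3.5],"turn":[9,0,0]},{"dp":[0.1,0.1,4.5],"turn":[12,0,0]},{"dp":[0.1,0.1,5.2],"turn":[12,0,0]},{"dp":[0.1,0.1,5.2],"turn":[12,0,0]},{"dp":[0.1,0.1,5.2],"turn":[12,0,0]}]}}

```text
clock: 17.25
tcp_pos: [0.4925, -0.0256, 0.1199]
tool_rot: [[0.116, 0.972, -0.205], [0.993, -0.113, 0.024], [0.0, -0.206, -0.978]]
contact_force: [0.8, 0.4, -3.6]
width: 0.0113
grip_force: 60.1
```

```bash
cat > n.py <<'E'
from h import *
s=st();print(np.round(s["tool_rot"],3))
I=[]
for c in ("top","scene","wrist"):
    i=arm.get_image(c);I.append(i)
    for n in("cover_hook","cover_grip","lip","seat"):
        for r in arm.place_of(n,i)[:1]:
            w=W(i,r["location"]);a=Ro.from_euler('z',-6.6,degrees=True).as_matrix()
            print(c,n,round(r["score"],2),"case frame",np.round(a.T@(w-[.5602,-.0342,0]),4))
i=I[0];x,y=P(i,[.56,-.03,.1])[0].astype(int)
a=cv2.resize(i["frame"][y-60:y+60,x-80:x+80,::-1],(400,300));
i=I[1];x,y=P(i,[.56,-.03,.1])[0].astype(int)
b=cv2.resize(i["frame"][y-60:y+60,x-80:x+80,::-1],(400,300))
w=cv2.resize(I[2]["frame"][:,:,::-1],(480,300))
cv2.imwrite("pics/n1.png",np.vstack([np.hstack([a,b]),np.hstack([w,np.zeros((300,320,3),np.uint8)])]))
E
python3 n.py
```

```text
t 17.25 tcp [ 0.4925 -0.0256  0.1199] w 0.0113 gf 60.065404772758484 F [ 0.8  0.4 -3.6]
[[ 0.116  0.972 -0.205]
 [ 0.993 -0.113  0.024]
 [ 0.    -0.206 -0.978]]
top seat 0.41 case frame [-0.1719  0.3722 -0.0011]
scene cover_hook 0.96 case frame [0.0462 0.0008 0.0729]
scene cover_grip 0.7 case frame [-0.0671 -0.0002  0.1373]
scene lip 0.83 case frame [0.0707 0.0001 0.0581]
scene seat 0.78 case frame [ 0.0002 -0.0003  0.0461]
wrist cover_hook 0.71 case frame [-0.0272  0.003   0.0895]
wrist cover_grip 0.89 case frame [-0.0684  0.0008  0.1372]
wrist lip 0.73 case frame [ 0.065  -0.0013  0.0577]
```

View pics/n1.png

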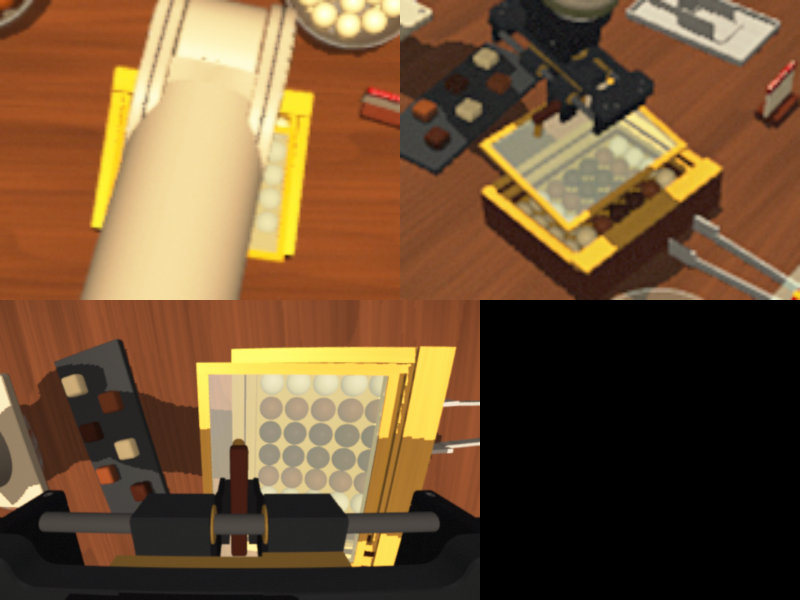

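The cover is centred over the case, tilted 12°, with its hook at about case (46, 1, 73) mm, as planned. I'll work out the insertion waypoints relative to this pose.

```bash
cat > r.py <<'E'
from h import *
def rel(t0,wps,h0,hk=np.array([0,.120,.020])):
    # t0 tilt now deg, h0 (x,z) hook mm now; wps (x,z,tilt); tool-frame deltas
    def pose(x,z,t):
        R=Rt(0,t);return np.array([x/1000,0,z/1000])-R@hk,R
    p0,R0=pose(*h0,t0)
    for w in wps:
        p,R=pose(*w);print(w,"dp",np.round(R0.T@(p-p0)*100,2),"turn",np.round(Ro.from_matrix(R0.T@R).as_rotvec(degrees=True),1))
if __name__=="__main__":
    rel(12,[(48,60,10),(48,52,9),(48,48.5,9),(56,48.5,9),(62,48,9),(66,48,9),(70,48,9),(74,48,9)],(45.5,74))
E
python3 r.py
```

```text
(48, 60, 10) dp [0.   0.47 1.74] turn [-2.  0.  0.]
(48, 52, 9) dp [0.   0.61 2.73] turn [-3.  0.  0.]
(48, 48.5, 9) dp [0.   0.69 3.07] turn [-3.  0.  0.]
(56, 48.5, 9) dp [0.   1.47 2.91] turn [-3.  0.  0.]
(62, 48, 9) dp [0.   2.07 2.83] turn [-3.  0.  0.]
(66, 48, 9) dp [0.   2.46 2.75] turn [-3.  0.  0.]
(70, 48, 9) dp [0.   2.85 2.66] turn [-3.  0.  0.]
(74, 48, 9) dp [0.   3.24 2.58] turn [-3.  0.  0.]
```

Request:
{"name": "jog_arm", "arguments": {"deltas": [{"dp":[0,0.2,0.9],"turn":[-1,0,0]},{"dp":[0,0.5,1.7],"turn":[-2,0,0]},{"dp":[0,0.6,2.3],"turn":[-3,0,0]},{"dp":[0,0.6,2.7],"turn":[-3,0,0]},{"dp":[0,0.7,2.9],"turn":[-3,0,0]},{"dp":[0,0.7,3.0],"turn":[-3,0,0]},{"dp":[0,0.7,3.05],"turn":[-3,0,0]}]}}

```text
clock: 18.7
tcp_pos: [0.4932, -0.0254, 0.0883]
tool_rot: [[0.115, 0.981, -0.155], [0.993, -0.114, 0.018], [-0.0, -0.156, -0.988]]
contact_force: [0.3, -0.5, -4.4]
width: 0.0112
grip_force: 60.1
```

```bash
cat > v.py <<'E'
from h import *
s=st();print(np.round(s["tool_rot"],3))
for c in ("scene","wrist"):
    i=arm.get_image(c)
    for n in("cover_hook","cover_grip","lip"):
        for r in arm.place_of(n,i)[:1]:
            w=W(i,r["location"]);a=Ro.from_euler('z',-6.6,degrees=True).as_matrix()
            print(c,n,round(r["score"],2),"case frame",np.round(a.T@(w-[.5602,-.0342,0]),4))
st()
E
python3 v.py
```

```text
t 18.7 tcp [ 0.4932 -0.0254  0.0883] w 0.0112 gf 60.076648592948914 F [ 0.3 -0.5 -4.4]
[[ 0.115  0.981 -0.155]
 [ 0.993 -0.114  0.018]
 [-0.    -0.156 -0.988]]
scene cover_hook 0.72 case frame [ 0.0464 -0.0003  0.0456]
scene cover_grip 0.74 case frame [-0.0683 -0.0024  0.106 ]
scene lip 0.88 case frame [0.069  0.0014 0.0592]
wrist cover_hook 0.76 case frame [ 0.046  -0.0026  0.0476]
wrist cover_grip 0.61 case frame [-0.065   0.0002  0.1034]
wrist lip 0.73 case frame [0.061  0.0022 0.0568]
t 19.1 tcp [ 0.493  -0.0253  0.0883] w 0.0112 gf 60.07672978565097 F [-0.9 -0.  -4.1]
```

Request:
{"name": "jog_arm", "arguments": {"deltas": [{"dp":[0,0.4,-0.06],"turn":[0,0,0]},{"dp":[0,0.8,-0.12],"turn":[0,0,0]},{"dp":[0,1.2,-0.19],"turn":[0,0,0]},{"dp":[0,1.5,-0.24],"turn":[0,0,0]},{"dp":[0,1.8,-0.28],"turn":[0,0,0]},{"dp":[0,1.8,-0.28],"turn":[0,0,0]}]}}

```text
clock: 19.7
tcp_pos: [0.5114, -0.0275, 0.0881]
tool_rot: [[0.115, 0.981, -0.155], [0.993, -0.114, 0.018], [-0.0, -0.156, -0.988]]
contact_force: [-0.6, 0.5, -3.6]
width: 0.0114
grip_force: 60.1
```

```bash
python3 v.py
```

```text
t 19.7 tcp [ 0.5114 -0.0275  0.0881] w 0.0114 gf 60.07502865046263 F [-0.6  0.5 -3.6]
[[ 0.115  0.981 -0.155]
 [ 0.993 -0.114  0.018]
 [-0.    -0.156 -0.988]]
scene cover_hook 0.87 case frame [0.0658 0.0023 0.0485]
scene cover_grip 0.78 case frame [-0.0525 -0.0031  0.1064]
scene lip 0.79 case frame [ 0.0684 -0.0021  0.0597]
wrist cover_hook 0.9 case frame [ 0.0643 -0.0038  0.0501]
wrist cover_grip 0.62 case frame [-0.0466  0.0005  0.1049]
wrist lip 0.72 case frame [0.0649 0.     0.0559]
t 20.1 tcp [ 0.511  -0.0274  0.0882] w 0.0113 gf 60.07648095488548 F [-0.9 -0.5 -4.2]
```

Request:
{"name": "jog_arm", "arguments": {"deltas": [{"dp":[0,0.2,0.05],"turn":[0,0,0]},{"dp":[0,0.4,0.02],"turn":[0,0,0]},{"dp":[0,0.6,0],"turn":[0,0,0]},{"dp":[0,0.75,-0.02],"turn":[0,0,0]},{"dp":[0,0.9,-0.04],"turn":[0,0,0]},{"dp":[0,0.9,-0.04],"turn":[0,0,0]}]}}

```text
clock: 20.7
tcp_pos: [0.5201, -0.0285, 0.0871]
tool_rot: [[0.115, 0.981, -0.155], [0.993, -0.114, 0.018], [-0.0, -0.156, -0.988]]
contact_force: [-0.1, -0.7, -3.8]
width: 0.0113
grip_force: 60.1
```

```bash
python3 v.py
```

```text
t 20.7 tcp [ 0.5201 -0.0285  0.0871] w 0.0113 gf 60.069314036518335 F [-0.1 -0.7 -3.8]
[[ 0.115  0.981 -0.155]
 [ 0.993 -0.114  0.018]
 [-0.    -0.156 -0.988]]
scene cover_hook 0.68 case frame [0.0737 0.0024 0.044 ]
scene cover_grip 0.93 case frame [-0.0393 -0.0021  0.1074]
scene lip 0.8 case frame [ 0.0671 -0.0021  0.0584]
wrist cover_hook 0.97 case frame [ 0.0739 -0.0026  0.0453]
wrist cover_grip 0.74 case frame [-0.0389  0.      0.1033]
t 21.1 tcp [ 0.5199 -0.0284  0.0872] w 0.0111 gf 60.072619803249836 F [ 0.1  0.1 -4.6]
```

```bash
python3 -c "
from r import rel
rel(9,[(75,47.5,7),(75,47,5),(75,47,3),(75,46.8,2),(75,46.5,1),(75,46.3,0)],(74.7,48))"
```

```text
(75, 47.5, 7) dp [ 0.   -0.03  0.46] turn [-2.  0.  0.]
(75, 47, 5) dp [ 0.   -0.07  0.94] turn [-4.  0.  0.]
(75, 47, 3) dp [ 0.   -0.1   1.36] turn [-6.  0.  0.]
(75, 46.8, 2) dp [ 0.   -0.11  1.59] turn [-7.  0.  0.]
(75, 46.5, 1) dp [ 0.   -0.11  1.83] turn [-8.  0.  0.]
(75, 46.3, 0) dp [ 0.   -0.11  2.07] turn [-9.  0.  0.]
```

Request:
{"name": "jog_arm", "arguments": {"deltas": [{"dp":[0,0,0.23],"turn":[-1,0,0]},{"dp":[0,0,0.46],"turn":[-2,0,0]},{"dp":[0,-0.05,0.7],"turn":[-3,0,0]},{"dp":[0,-0.07,0.94],"turn":[-4,0,0]},{"dp":[0,-0.07,0.94],"turn":[-4,0,0]}]}}

```text
clock: 21.6
tcp_pos: [0.5173, -0.028, 0.0779]
tool_rot: [[0.115, 0.99, -0.086], [0.993, -0.115, 0.011], [0.001, -0.086, -0.996]]
contact_force: [-0.1, 0.3, -2.2]
width: 0.011
grip_force: 60.0
```

Request:
{"name": "jog_arm", "arguments": {"deltas": [{"dp":[0,0,0.2],"turn":[-1,0,0]},{"dp":[0,0,0.42],"turn":[-2,0,0]},{"dp":[0,0,0.42],"turn":[-2,0,0]}]}}

```text
clock: 21.9
tcp_pos: [0.5171, -0.0281, 0.0736]
tool_rot: [[0.115, 0.992, -0.051], [0.993, -0.115, 0.006], [0.0, -0.052, -0.999]]
contact_force: [-0.3, -0.6, -2.9]
width: 0.0113
grip_force: 60.0
```

```bash
python3 v.py
```

```text
t 21.9 tcp [ 0.5171 -0.0281  0.0736] w 0.0113 gf 59.9991643242538 F [-0.3 -0.6 -2.9]
[[ 0.115  0.992 -0.051]
 [ 0.993 -0.115  0.006]
 [ 0.    -0.052 -0.999]]
scene cover_hook 0.69 case frame [0.0775 0.0005 0.0452]
scene cover_grip 0.78 case frame [-0.0452 -0.0014  0.0949]
scene lip 0.92 case frame [0.0664 0.0002 0.0612]
wrist cover_hook 0.72 case frame [ 0.0765 -0.0041  0.0459]
wrist cover_grip 0.89 case frame [-0.042  -0.0018  0.0924]
wrist lip 0.7 case frame [ 0.0615 -0.003   0.0565]
t 22.3 tcp [ 0.5174 -0.0282  0.0738] w 0.0115 gf 59.99682068824768 F [-1.   0.7 -2.1]
```

Request:
{"name": "jog_arm", "arguments": {"deltas": [{"dp":[0,0,0.12],"turn":[-0.5,0,0]},{"dp":[0,0,0.23],"turn":[-1,0,0]},{"dp":[0,0,0.35],"turn":[-1.5,0,0]},{"dp":[0,0,0.46],"turn":[-2,0,0]},{"dp":[0,0,0.46],"turn":[-2,0,0]}]}}

```text
clock: 22.8
tcp_pos: [0.5171, -0.0281, 0.0692]
tool_rot: [[0.115, 0.993, -0.017], [0.993, -0.115, 0.002], [0.0, -0.017, -1.0]]
contact_force: [-1.2, -0.8, -1.8]
width: 0.0112
grip_force: 60.0
```

Request:
{"name": "jog_arm", "arguments": {"deltas": [{"dp":[0,0,0.07],"turn":[-0.3,0,0]},{"dp":[0,0,0.14],"turn":[-0.6,0,0]},{"dp":[0,0,0.2],"turn":[-1,0,0]},{"dp":[0,0,0.2],"turn":[-1,0,0]}]}}

```text
clock: 23.2
tcp_pos: [0.5172, -0.0281, 0.0675]
tool_rot: [[0.115, 0.993, 0.001], [0.993, -0.115, 0.0], [0.0, 0.001, -1.0]]
contact_force: [-1.4, 0.7, 2.1]
width: 0.0111
grip_force: 60.0
```

```bash
python3 v.py
```

```text
t 23.2 tcp [ 0.5172 -0.0281  0.0675] w 0.0111 gf 59.99693479388952 F [-1.4  0.7  2.1]
[[ 0.115  0.993  0.001]
 [ 0.993 -0.115  0.   ]
 [ 0.     0.001 -1.   ]]
scene cover_hook 0.64 case frame [ 0.0774 -0.0016  0.0468]
scene cover_grip 0.56 case frame [-0.0441  0.0002  0.0881]
scene lip 0.79 case frame [0.0696 0.0029 0.0605]
wrist cover_hook 0.64 case frame [ 0.0772 -0.0069  0.0522]
wrist cover_grip 0.73 case frame [-0.0444  0.002   0.0889]
wrist lip 0.79 case frame [0.0618 0.0006 0.0572]
t 23.6 tcp [ 0.5172 -0.0281  0.0675] w 0.0111 gf 59.99868141487241 F [-3.5 -0.5  6.3]
```

Request:
{"name": "jog_arm", "arguments": {"deltas": [{"dp":[0,0,0.05],"turn":[0,0,0]},{"dp":[0,0,0.1],"turn":[0,0,0]},{"dp":[0,0,0.1],"turn":[0,0,0]}]}}

```text
clock: 23.9
tcp_pos: [0.5172, -0.0281, 0.0674]
tool_rot: [[0.115, 0.993, -0.0], [0.993, -0.115, 0.001], [0.001, -0.0, -1.0]]
contact_force: [-11.4, 0.9, 21.8]
width: 0.0115
grip_force: 60.0
```

Request:
{"name": "jog_arm", "arguments": {"deltas": [{"dp":[0,0,-0.1],"turn":[0,0,0]},{"dp":[0,0,-0.1],"turn":[0,0,0]},{"dp":[0,0,-0.1],"turn":[0,0,0]},{"dp":[0,0,-0.1],"turn":[0,0,0]},{"dp":[0,0,-0.1],"turn":[0,0,0]}], "grip": 0}}

```text
clock: 24.4
tcp_pos: [0.5171, -0.0281, 0.0671]
tool_rot: [[0.115, 0.993, -0.0], [0.993, -0.115, -0.0], [-0.0, -0.0, -1.0]]
contact_force: [0.1, -0.1, 0.3]
width: 0.0407
grip_force: 0.0
```

Request:
{"name": "jog_arm", "arguments": {"deltas": [{"dp":[0,0,-1.5],"turn":[0,0,0]},{"dp":[0,0,-4],"turn":[0,0,0]},{"dp":[0,0,-8],"turn":[0,0,0]},{"dp":[0,0,-13],"turn":[0,0,0]},{"dp":[0,0,-18],"turn":[0,0,0]},{"dp":[0,0,-18],"turn":[0,0,0]}]}}

```text
clock: 25.0
tcp_pos: [0.52, -0.0289, 0.2545]
tool_rot: [[0.116, 0.993, 0.01], [0.993, -0.116, 0.003], [0.004, 0.01, -1.0]]
contact_force: [1.0, -0.0, -1.1]
width: 0.0435
grip_force: 0.0
```

```bash
cat >> v.py <<'E'
i=arm.get_image("scene");x,y=P(i,[.56,-.03,.05])[0].astype(int)
b=cv2.resize(i["frame"][y-50:y+50,x-65:x+65,::-1],(780,600),interpolation=cv2.INTER_CUBIC);cv2.imwrite("pics/z.png",b)
for c in("scene","wrist"):
  i=arm.get_image(c)
  for n in("cover","scoop","rest"):
    for r in arm.place_of(n,i)[:1]:print(c,n,round(r["score"],2),np.round(W(i,r["location"]),4), "case",np.round(a.T@(W(i,r["location"])-[.5602,-.0342,0]),4))
E
python3 v.py
```

```text
t 25.0 tcp [ 0.52   -0.0289  0.2545] w 0.0435 gf 0.0 F [ 1.  -0.  -1.1]
[[ 0.116  0.993  0.01 ]
 [ 0.993 -0.116  0.003]
 [ 0.004  0.01  -1.   ]]
scene cover_hook 0.69 case frame [-0.1703  0.3667  0.0006]
scene cover_grip 0.8 case frame [-0.0457  0.0006  0.0856]
scene lip 0.65 case frame [ 0.0682 -0.0029  0.058 ]
wrist cover_hook 0.81 case frame [ 0.0789 -0.0021  0.0484]
wrist cover_grip 0.66 case frame [-0.0446 -0.001   0.0865]
wrist lip 0.74 case frame [ 0.0631 -0.0012  0.0569]
t 25.4 tcp [ 0.5166 -0.0282  0.2464] w 0.0439 gf 0.0 F [ 0.  -0.   0.6]
scene cover 0.57 [ 0.5648 -0.0351  0.0525] case [ 0.0046 -0.0004  0.0525]
scene scoop 0.66 [ 0.6366 -0.2472  0.003 ] case [ 0.1004 -0.2028  0.003 ]
scene rest 0.77 [ 0.4335  0.3509 -0.0014] case [-0.1701  0.368  -0.0014]
wrist cover 0.73 [ 0.5656 -0.0319  0.0473] case [0.0051 0.0029 0.0473]
```

View pics/z.png

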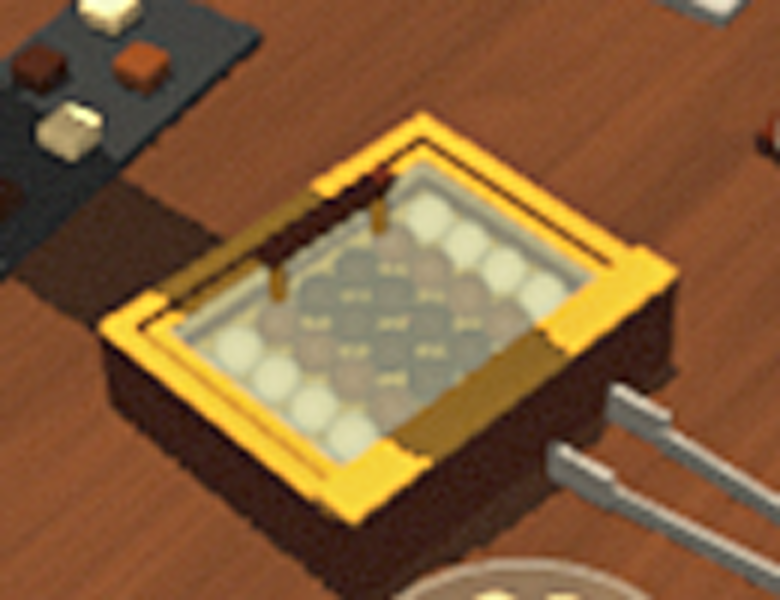

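The cover lies flat inside the frame, with its plain edge under the lip and its handle at the front. The measured handle height is 86 mm, against 85 mm expected. Handing in.

```bash
python3 -c "
from station import arm
print(arm.job_done())"
```

```text
the job is handed in; nothing more can be done
None
```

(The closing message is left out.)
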